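# Clamp down the culture jar's lid

## Robot

A 6-joint arm with a two-finger parallel gripper is mounted at the origin on the work surface. World frame = base frame: x ahead of the robot, y to its left, z up, the work surface at z = 0. Lengths are in m, angles in degrees, forces in N, time in s.
With the tool pointing down it reaches from about 0.3 to 0.775 m from the base axis. Payload 14.6 kg.
Tool frame: the origin (TCP) lies at the very end of the fingers, on their centre line; the grasp point (between the pads) lies bot.tcp_to_grasp behind it (bot.tcp_to_grasp is the distance from the TCP to the grasp point, in m); z points along the fingers, y is the line along which they close (so a half turn about z gives the same grasp; the last joint's range is limited). The gripper opens to 94 mm and grips with 3 to 60 N. Pads are 16 mm wide; open, the fingers measure 119 mm over their backs; the gripper's body (75 mm by 177 mm) begins 78 mm behind the grasp point.
Start: joints at [-71.138, 17.183, 87.147, -0, 75.671, -3.816], TCP at [0.212, -0.507, 0.205] pointing down, gripper open.
Joint ranges: [-173.82, 173.82], [-45.26, 126.66], [13.44, 144.39], [-59.66, 239.66], [0, 175.72], [-146.38, 146.38]. Speed limits (degrees/s): [127.2, 127.2, 147.25, 180, 180, 180].

## Interface

Orientations are given as [roll, pitch, yaw] about the fixed x, y, z axes, in that order (R = Rz(yaw) Ry(pitch) Rx(roll)).
In Python, from station import monitor, viewer, bot gives the robot as it stands.
- The arm moves only by the tool carry_out, never from a script. Its argument "increments" is a list that holds one entry, the list of rows, each a list of 6 numbers: the shift along the world's x, y, z in units of 0.5 m (1.0 is 0.5 m), then the turn, a rotation vector about the world's x, y, z in units of 6 degrees (1.0 is 6 degrees). In form: [[[tx, ty, tz, wx, wy, wz], ...]]. A call has exactly 5 rows; each row shifts and turns the commanded pose from where the row before left it; what a row does not reach is not made up. A row lasts 1/10 s, in which the tool goes at most 50 mm and 8.59 degrees, less where a joint would pass 70% of its speed; a pose out of reach is approached as far as the arm can. A call with a number of a shift or a turn outside -1 to 1 is refused whole. A call with a gripper value outside its range is refused whole. "fingers" is the gripper's target within -1 to 1 (fully open at 1, half-way at 0, shut at -1), set as the call begins (left out, the last holds). The fingers move at their own pace and stop on an object; "grip_force" is the grip in N (left out, the last holds). Time passes only in rows, so rows that do not move let the fingers close, or fill a call up. It gives the time, the measured TCP pose, the force, the opening and the grip force at its end, in the units of the state.
- monitor.get_state(): the state, without advancing time (a new reading comes with each control period).
- viewer.capture(name): name is "scene" or "top" or "wrist"; returns a dict with "frame" (480x640x3 uint8, red, green, blue), "z_map" (480x640 float32, m along the optical axis (not along the pixel's ray), 0 where there is no reading), "vfov" (degrees; the focal length in pixels is half the picture's height over the tangent of half this angle, whatever the lens; pixels are square), "cx", "cy" (the principal point, pixels), "pose" (4x4, takes a point from camera to world coordinates). Camera axes: x right, y down, z forward; pixel columns grow to the right and rows downward; lengths in m; the calibration is good to about 2 mm. A picture is of the moment at which its call begins.
- bot.sign_off(): hands the job in; it is judged then, once.
The state is a dict: "t": time; "joint_pos": joint angles; "qvel": joint speeds; "joint_efforts": joint torques, N m; "tcp_pos": TCP position; "eef_rot": TCP orientation; "ft_force": force on the tool from outside, world axes, zero at the start; "wrist_torque": the same for the moment, N m; "width": opening from 0.0 (shut) to 1.0 (fully open); "grasp_force": force on a finger pad.
Only numpy, scipy, OpenCV 4.12 (cv2) and the standard library are available. Lean on these libraries where they do the work, as an engineer would, in place of code of your own. Each camera call takes 0.05 s, during which the arm holds its last target. There are 200 camera calls.

## Task

Clamp the culture jar's lid down evenly by pushing its four levers round clockwise, in crisscross order over two passes: red first, then the one opposite it, then the other two, each only about half-way (until it points straight outwards, over its white tick), and then again in the same way, each fully home against its stop. Only then press the white vent plunger in the middle of the lid fully down. Leave everything else on the bench where it is, and finish with the arm clear of the jar.

Things in the scene. Friction and masses are not known exactly. Their poses are not given: they have to be found in the camera images.
- lid_centre (a point): centre of the lid's top face, 125 mm above the bench; z up. The jar: fixed to the bench, clear body with dishes inside, round grey metal lid of radius 84 mm. Four clamp bolts on a circle of 60 mm radius, 90 degrees apart, in the order red, blue, yellow, green anticlockwise seen from above (so red is opposite yellow and blue opposite green). The x axis points from the centre to the red bolt, y to the blue one
- red_pivot (a point): the red bolt's turning axis (vertical), at the mid-height of its lever arm, 22 mm above the lid. Plastic hub of 22 mm diameter, 29 mm high. Opposite the yellow one
- red_ball (a point): centre of the ball (17 mm diameter) on the end of the red lever, 48 mm from the pivot and 22 mm above the lid. The arm is a round bar of 12 mm diameter from hub to ball, its underside 16 mm and the ball's 13.5 mm above the lid: push it sideways with shut fingertips
- lever_red (a joint): angle of the red lever (rad), growing clockwise seen from above. 0 = loose: the arm points 0.9 rad anticlockwise of straight outwards from the lid's centre; 0.9 = half-way: the arm points straight outwards, over the white tick on the lid's edge; 1.8 = fully home against its stop pin (a 20 mm high pin on the clockwise side). Starts between 0 and 0.25. Stiff (0.16 N m, about 5 N at 32 mm from the pivot), stays where it is left
- blue_pivot (a point): the blue bolt's turning axis (vertical), at the mid-height of its lever arm, 22 mm above the lid. Plastic hub of 22 mm diameter, 29 mm high. Opposite the green one
- blue_ball (a point): centre of the ball (17 mm diameter) on the end of the blue lever, 48 mm from the pivot and 22 mm above the lid. The arm is a round bar of 12 mm diameter from hub to ball, its underside 16 mm and the ball's 13.5 mm above the lid: push it sideways with shut fingertips
- lever_blue (a joint): angle of the blue lever (rad), growing clockwise seen from above. 0 = loose: the arm points 0.9 rad anticlockwise of straight outwards from the lid's centre; 0.9 = half-way: the arm points straight outwards, over the white tick on the lid's edge; 1.8 = fully home against its stop pin (a 20 mm high pin on the clockwise side). Starts between 0 and 0.25. Stiff (0.16 N m, about 5 N at 32 mm from the pivot), stays where it is left
- yellow_pivot (a point): the yellow bolt's turning axis (vertical), at the mid-height of its lever arm, 22 mm above the lid. Plastic hub of 22 mm diameter, 29 mm high. Opposite the red one
- yellow_ball (a point): centre of the ball (17 mm diameter) on the end of the yellow lever, 48 mm from the pivot and 22 mm above the lid. The arm is a round bar of 12 mm diameter from hub to ball, its underside 16 mm and the ball's 13.5 mm above the lid: push it sideways with shut fingertips
- lever_yellow (a joint): angle of the yellow lever (rad), growing clockwise seen from above. 0 = loose: the arm points 0.9 rad anticlockwise of straight outwards from the lid's centre; 0.9 = half-way: the arm points straight outwards, over the white tick on the lid's edge; 1.8 = fully home against its stop pin (a 20 mm high pin on the clockwise side). Starts between 0 and 0.25. Stiff (0.16 N m, about 5 N at 32 mm from the pivot), stays where it is left
- green_pivot (a point): the green bolt's turning axis (vertical), at the mid-height of its lever arm, 22 mm above the lid. Plastic hub of 22 mm diameter, 29 mm high. Opposite the blue one
- green_ball (a point): centre of the ball (17 mm diameter) on the end of the green lever, 48 mm from the pivot and 22 mm above the lid. The arm is a round bar of 12 mm diameter from hub to ball, its underside 16 mm and the ball's 13.5 mm above the lid: push it sideways with shut fingertips
- lever_green (a joint): angle of the green lever (rad), growing clockwise seen from above. 0 = loose: the arm points 0.9 rad anticlockwise of straight outwards from the lid's centre; 0.9 = half-way: the arm points straight outwards, over the white tick on the lid's edge; 1.8 = fully home against its stop pin (a 20 mm high pin on the clockwise side). Starts between 0 and 0.25. Stiff (0.16 N m, about 5 N at 32 mm from the pivot), stays where it is left
- vent (a joint): travel of the vent plunger (m): 0 = up (open), 0.010 = fully down (shut); starts near 0, takes about 6 N, stays where it is left
- vent_top (a point): centre of the top of the vent plunger, a white round cap of 26 mm diameter in a brass collar at the centre of the lid; its top is 32 mm above the lid when up, 22 mm when down
- dish_a: closed Petri dish (96 mm diameter, 16 mm high) with a blue streak; origin at the centre of its underside; a bystander
- dish_b: closed Petri dish (96 mm diameter, 16 mm high) with a pink streak; origin at the centre of its underside; a bystander
- reagent: small red reagent bottle, 52 mm diameter, 92 mm high; origin at the centre of its underside; a bystander
- tube_rack: white rack with glass tubes, 70 x 160 mm, 128 mm high; origin at the centre of its underside; a bystander
- funnel_bottle: clear bottle with a greenish funnel, 68 mm diameter, 115 mm high; origin at the centre of its underside; a bystander
- brush: brush lying on the bench, 170 mm long; a bystander
Not all that is in view belongs to the job. What is shaped like the part that bears lid_centre but pink or turquoise is not meant.

How it is judged (in metres and radians):
On the way, in this order (a step that is already met when the one before it is completed fails the run):
1. the red lever is turned about half-way (value of joint lever_red above 0.6 rad), for 0.1 s.
2. the lever opposite it (yellow) is turned about half-way (value of joint lever_yellow above 0.6 rad), for 0.1 s.
3. one of the other two is turned about half-way (value of joint any of lever_blue, lever_green above 0.6 rad), for 0.1 s.
4. all four are about half-way (value of joint each of lever_red, lever_blue, lever_yellow, lever_green above 0.6 rad), for 0.1 s.
5. second pass: red is fully home (value of joint lever_red above 1.65 rad), for 0.1 s.
6. yellow is fully home (value of joint lever_yellow above 1.65 rad), for 0.1 s.
7. one of the other two is fully home (value of joint any of lever_blue, lever_green above 1.65 rad), for 0.1 s.
8. all four are fully home (value of joint each of lever_red, lever_blue, lever_yellow, lever_green above 1.65 rad), for 0.1 s.
9. the vent plunger is pressed fully down (value of joint vent above 0.008 m), for 0.1 s.
At the end, for the whole second after the job is handed in: All four levers are within 0.15 rad of their stops (joint above 1.65), the vent plunger is within 2 mm of fully down, and each bystander is within 30 mm of where it stood (all of step 8 and value of joint vent above 0.008 m and distance of each of dish_a, dish_b, reagent, tube_rack, funnel_bottle, brush from where it was at the start of the episode below 0.03 m); the robot touches nothing.
It fails at once if a lever is turned well past half-way (above 1.35 rad) while another is still loose (below 0.6 rad) (value of joint any of lever_red, lever_blue, lever_yellow, lever_green above 1.35 rad and value of joint any of lever_red, lever_blue, lever_yellow, lever_green below 0.6 rad).
It fails at once if the vent is pressed (over 4 mm) before all four levers are home (value of joint vent above 0.004 m and not (value of joint each of lever_red, lever_blue, lever_yellow, lever_green above 1.65 rad)).
It fails at once if a bystander is moved by more than 30 mm (distance of any of dish_a, dish_b, reagent, tube_rack, funnel_bottle, brush from where it was at the start of the episode above 0.03 m).
It also fails if it takes over 72 s, if anything falls off the work surface, if the arm or the gripper's body presses on something with over 40 N, if the wrist force passes 120 N, or if a joint passes its speed limit or range.

## Working session

There is one attempt and no reset: what is moved stays moved. The work goes in short steps, Python scripts to look and compute and a tool call to move; the robot and the scene stay as the last step left them, time stands still between calls to the robot, and variables do not carry over. Pictures are saved under pics/ and viewed, at most 10 in all, crops included, and the job is handed in when it is done.

Besides the shell and the picture viewer there is one more tool, called after ">>>" as name(argument=value, ...) on one line, values as JSON. carry_out: Moves the arm, as the interface text tells. Shifts and turns lie within -1 to 1; 1 stands for 0.5 m of shift or 6 degrees of turn. Its arguments: {"type":"object","properties":{"increments":{"type":"array","items":{"type":"array","items":{"type":"array","items":{"type":"number","minimum":-1,"maximum":1}}}},"fingers":{"type":"number"},"grip_force":{"type":"number"}},"required":["increments"]}

```bash
mkdir -p pics; ls
python3 - <<'E'
from station import monitor, viewer, bot
import cv2, numpy as np
s=monitor.get_state(); print(s, bot.tcp_to_grasp)
for n in ("top","scene"):
    d=viewer.capture(n); np.savez(f"{n}.npz",**d)
    cv2.imwrite(f"pics/{n}0.png",d["frame"][:,:,::-1]); print(n,d["vfov"],d["cx"],d["cy"],d["pose"])
E
```

```text
pics
{'t': 0.0, 'joint_pos': array([-7.11388513e+01,  1.72166542e+01,  8.71810474e+01,  6.51543740e-04,
        7.56699857e+01, -3.81479220e+00]), 'qvel': array([-0.08307446, -0.02373357, -0.00852883, -0.07992393,  0.03948631,
       -0.00082841]), 'joint_efforts': array([-2.66621682e-04, -5.31802154e+01, -3.52730334e+01,  7.08201667e-02,
        2.44173309e-02, -7.58216947e-05]), 'tcp_pos': array([ 0.21195857, -0.50722764,  0.20487099]), 'eef_rot': array([-1.79932505e+02, -5.13302396e-03,  2.26757763e+01]), 'ft_force': array([-0.60596001,  0.20068856,  0.02145262]), 'wrist_torque': array([-0.00403053, -0.01812851,  0.02710791]), 'grasp_force': 0.0, 'width': 0.9977182928286975} 0.0188
top 43.319690768542976 319.43264022856204 244.3872797873307 [[ 2.03201095e-02 -9.88220014e-01  1.51684862e-01  2.69043227e-01]
 [-9.99793174e-01 -1.99577348e-02  3.91122592e-03  3.21100215e-02]
 [-8.37865492e-04 -1.51732966e-01 -9.88421168e-01  1.82915574e+00]
 [ 0.00000000e+00  0.00000000e+00  0.00000000e+00  1.00000000e+00]]
scene 49.25284154545194 325.7842450668008 241.51273045887123 [[ 0.61487644  0.48700898 -0.62028156  1.37848226]
 [ 0.78830758 -0.40181996  0.46595265 -0.58500444]
 [-0.02231838 -0.77547596 -0.6309825   0.97154017]
 [ 0.          0.          0.          1.        ]]
```

View pics/top0.png

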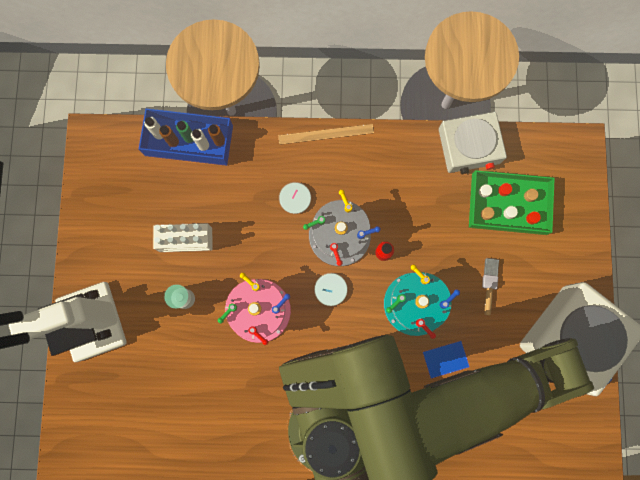

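View pics/scene0.png

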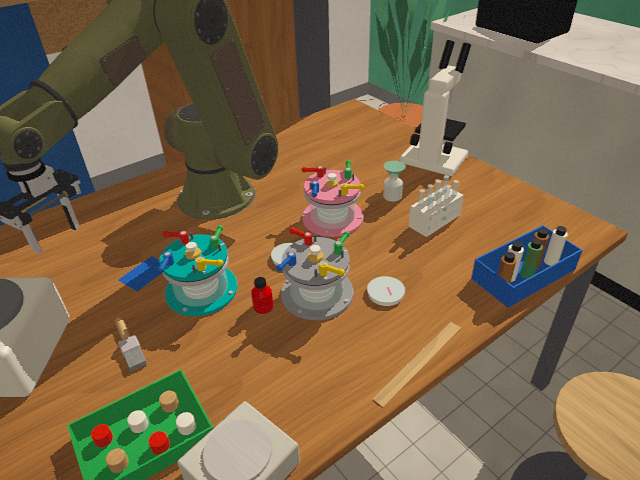

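```bash
cat > h.py <<'E'
import numpy as np, cv2
def cloud(d):
    f=240/np.tan(np.radians(d["vfov"])/2); v,u=np.mgrid[:480,:640]; z=d["z_map"]
    P=np.stack([(u-d["cx"])/f*z,(v-d["cy"])/f*z,z],-1); T=d["pose"]
    return P@T[:3,:3].T+T[:3,3]
def pix(d,p):
    T=d["pose"]; q=T[:3,:3].T@(np.array(p)-T[:3,3]); f=240/np.tan(np.radians(d["vfov"])/2)
    return q[0]/q[2]*f+d["cx"], q[1]/q[2]*f+d["cy"]
HUE=dict(red=[(0,6),(174,180)],yellow=[(20,32)],green=[(45,80)],blue=[(100,125)])
def masks(d):
    h=cv2.cvtColor(d["frame"],cv2.COLOR_RGB2HSV); s=(h[...,1]>130)&(h[...,2]>60)
    return {k:s&np.any([(h[...,0]>=a)&(h[...,0]<=b) for a,b in r],0) for k,r in HUE.items()}
E
python3 - <<'E'
import numpy as np, cv2
from h import *
ims=[]
for n,c in (("top",(340,232)),("scene",(317,262))):
    d=dict(np.load(n+".npz")); P=cloud(d); near=np.zeros((480,640),bool); near[c[1]-50:c[1]+50,c[0]-50:c[0]+50]=1
    lid=near&(abs(P[...,2]-.125)<.004); q=P[lid]
    (cx,cy),r=cv2.minEnclosingCircle(q[:,:2].astype(np.float32)); print(n,"lid",cx,cy,r,q[:,2].mean(),lid.sum())
    for k,m in masks(d).items():
        mm=m&near&(P[...,2]>.135)&(P[...,2]<.175)&(np.hypot(P[...,0]-cx,P[...,1]-cy)<.12)
        q=P[mm]
        if len(q)<5: print(k,len(q)); continue
        rr=np.hypot(q[:,0]-cx,q[:,1]-cy); far=q[np.argsort(rr)[-8:]]
        print(k,len(q),"mean",q.mean(0).round(4),"far",far.mean(0).round(4), "near",q[np.argsort(rr)[:8]].mean(0).round(4))
    im=d["frame"][c[1]-50:c[1]+50,c[0]-50:c[0]+50,::-1]; ims.append(cv2.resize(im,(400,400),interpolation=cv2.INTER_CUBIC))
cv2.imwrite("pics/crop1.png",np.hstack(ims))
E
```

```text
top lid 0.578523576259613 -0.02081621065735817 0.08391331136226654 0.12509104434842913 1444
red 102 mean [ 0.5001 -0.0083  0.1525] far [ 0.4709 -0.017   0.1529] near [ 0.5291 -0.0032  0.1521]
yellow 124 mean [ 0.6398 -0.0268  0.1506] far [ 0.6821 -0.0212  0.1538] near [ 0.5693 -0.0174  0.1379]
green 79 mean [0.5861 0.0588 0.1526] far [0.577  0.0834 0.1499] near [0.5934 0.0293 0.1557]
blue 78 mean [ 0.5654 -0.0996  0.1532] far [ 0.5728 -0.1252  0.1505] near [ 0.5577 -0.0698  0.153 ]
scene lid 0.5787901878356934 -0.019962621852755547 0.08520479500293732 0.1243820923368602 1662
red 137 mean [ 0.5075 -0.0082  0.1486] far [ 0.474  -0.018   0.1503] near [ 0.5325 -0.0026  0.1442]
yellow 188 mean [ 0.6472 -0.031   0.1472] far [ 0.686  -0.0202  0.1481] near [ 0.5794 -0.0263  0.136 ]
green 102 mean [0.5945 0.0514 0.1486] far [0.5806 0.0834 0.1499] near [0.5996 0.0283 0.1456]
blue 132 mean [ 0.5694 -0.0963  0.1489] far [ 0.5766 -0.1268  0.1483] near [ 0.5645 -0.0687  0.1461]
```

View pics/crop1.png

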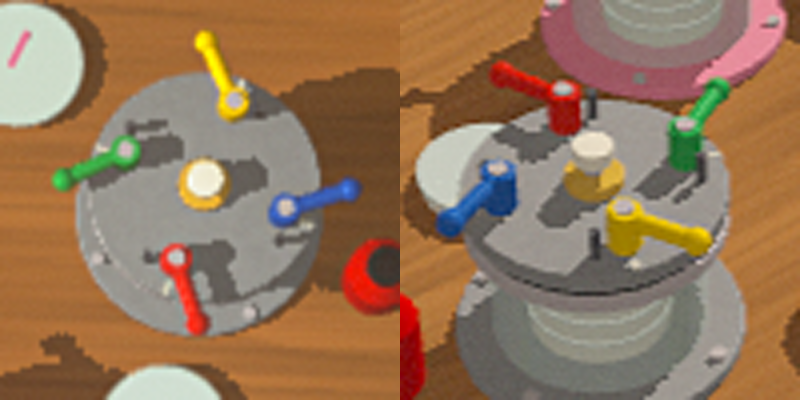

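The lid is centred at about (0.579, -0.020), with z 0.125 and r 84 mm as specified. In the top crop, the bolts are at red (176,258), yellow (235,99), green (126,150) and blue (286,207). The balls are at red (196,325), yellow (206,40), green (62,180) and blue (350,188).

```bash
cat >> h.py <<'E'
def ray(d,u,v,z):
    f=240/np.tan(np.radians(d["vfov"])/2); T=d["pose"]
    w=T[:3,:3]@np.array([(u-d["cx"])/f,(v-d["cy"])/f,1]); return (T[:3,3]+w*(z-T[2,3])/w[2])[:2]
E
python3 - <<'E'
from h import *
B=dict(red=(176,258,196,325),blue=(286,207,350,188),yellow=(235,99,206,40),green=(126,150,62,180))
d=dict(np.load("top.npz")); H={}
for i,(k,(a,b,c,e)) in enumerate(B.items()):
    p=ray(d,290+a/4-.4,182+b/4-.4,.154); q=ray(d,290+c/4-.4,182+e/4-.4,.150); H[k]=p
    print(k,p.round(4),q.round(4),"len",np.hypot(*(q-p)).round(4),"dir",np.degrees(np.arctan2(*(q-p)[::-1])).round(1))
c=sum(H.values())/4; print("centre",c)
for i,k in enumerate(B): 
    w=H[k]-c; print(k,np.hypot(*w).round(4),(np.degrees(np.arctan2(w[1],w[0]))-90*i)%360)
print("vent",ray(d,290+205/4-.4,182+180/4-.4,.157))
E
```

```text
red [ 0.5221 -0.0011] [ 0.4756 -0.0159] len 0.0488 dir -162.3
blue [ 0.5599 -0.0778] [ 0.5751 -0.123 ] len 0.0478 dir -71.4
yellow [ 0.6367 -0.0409] [ 0.6801 -0.0199] len 0.0482 dir 25.9
green [0.5984 0.0355] [0.5767 0.0803] len 0.0497 dir 115.9
centre [ 0.57926524 -0.02106305]
red 0.0606 160.7307914136717
blue 0.0599 161.12533958299218
yellow 0.0608 160.93827604555557
green 0.0597 161.30451543990745
vent [ 0.57746477 -0.02045852]
```

```bash
cat > plan.py <<'E'
# usage: plan.py start(x,y,z or 'now') then colour:q0:q1 ...  prints calls of 5 rows (units of 0.5 m)
import sys, numpy as np
from station import monitor
C=np.array([.5788,-.0207]); TH=np.radians(161); A,Bh,R=.0125,.008,.034
def pos(col,q,gap=0):
    i=["red","blue","yellow","green"].index(col)
    a=i*np.pi/2+.9-q; u=np.array([np.cos(a),np.sin(a)]); n=np.array([-u[1],u[0]])
    p=.06*np.array([np.cos(i*np.pi/2),np.sin(i*np.pi/2)])+R*u+(.006+A*abs(n[0])+Bh*abs(n[1])+gap)*n
    c,s=np.cos(TH),np.sin(TH); return C+np.array([c*p[0]-s*p[1],s*p[0]+c*p[1]])
if __name__=="__main__":
    cur=np.array(monitor.get_state()["tcp_pos"]); print("start",cur.round(4))
    W=.136; up=.186
    for a in sys.argv[1:]:
        col,q0,q1=a.split(":"); q0=float(q0);q1=float(q1); g=.010
        top=np.r_[pos(col,q0,g),up]; n=int(np.ceil(np.linalg.norm(top-cur)/.045)); 
        pts=[cur+(top-cur)*k/n for k in range(1,n+1)]+[top]+[np.r_[pos(col,q0,g),z] for z in (.16,W)]
        pts+=[pts[-1]]*(-len(pts)%5)
        qs=np.linspace(q0,q1,9); pts+=[np.r_[pos(col,q),W] for q in qs]+[np.r_[pos(col,q1),W]]
        e=pos(col,q1,.008); pts+=[np.r_[e,W],np.r_[e,.16],np.r_[e,up],np.r_[e,up],np.r_[e,up]]
        D=np.diff(np.vstack([cur,pts]),axis=0)/.5; D=np.diff(np.vstack([np.zeros(3),np.cumsum(D,0).round(3)]),axis=0)
        print(a,"approach",top.round(4),"end",pts[-1].round(4))
        for k in range(0,len(D),5): print([[round(float(x),3)+0. for x in r]+[0,0,0] for r in D[k:k+5]])
        cur=np.array(pts[-1])
E
python3 plan.py red:.2:.93 | head -2
```

```text
start [ 0.212  -0.5073  0.2049]
red:.2:.93 approach [ 0.5012 -0.0416  0.186 ] end [ 0.4824 -0.0101  0.186 ]
```

>>> carry_out(increments=[[[0.0385,0.062,0,0,0,0.54],[0.0385,0.062,0,0,0,0.54],[0.0385,0.062,0,0,0,0.54],[0.0385,0.062,0,0,0,0.54],[0.0385,0.062,0,0,0,0.54]]], fingers=-1, grip_force=10)

```text
t: 0.6
tcp_pos: [0.3087, -0.3511, 0.2052]
eef_rot: [-180.0, -0.0, 39.0]
ft_force: [0.3, -0.1, -1.1]
width: 0.613
grasp_force: 0.0
```

>>> carry_out(increments=[[[0.0385,0.062,0,0,0,0.54],[0.0385,0.062,0,0,0,0.54],[0.0385,0.062,0,0,0,0.54],[0.0385,0.062,0,0,0,0.54],[0.0385,0.062,0,0,0,0.54]]])

```text
t: 1.1
tcp_pos: [0.405, -0.196, 0.2053]
eef_rot: [-180.0, 0.0, 55.2]
ft_force: [-0.3, -0.8, -0.5]
width: 0.184
grasp_force: 0.0
```

>>> carry_out(increments=[[[0.0385,0.062,0,0,0,0.54],[0.0385,0.062,0,0,0,0.54],[0.0385,0.062,0,0,0,0.54],[0.0385,0.062,0,0,0,0.54],[0.0385,0.062,0,0,0,0.54]]])

```text
t: 1.6
tcp_pos: [0.5013, -0.041, 0.2053]
eef_rot: [-180.0, 0.0, 71.4]
ft_force: [-0.5, -0.6, -0.0]
width: 0.002
grasp_force: 0.0
```

```bash
python3 - <<'E'
from station import monitor, viewer
import cv2
s=monitor.get_state(); print(s["tcp_pos"],s["eef_rot"],s["width"],s["ft_force"])
d=viewer.capture("wrist"); cv2.imwrite("pics/w1.png",d["frame"][:,:,::-1])
E
python3 plan.py red:.2:.93
```

```text
[ 0.50127447 -0.04099018  0.20526202] [-1.79979401e+02  5.17363701e-03  7.14147740e+01] 0.0023107467777325062 [-0.50732653 -0.58130391 -0.02826953]
start [ 0.503  -0.0376  0.2051]
red:.2:.93 approach [ 0.5012 -0.0416  0.186 ] end [ 0.4824 -0.0101  0.186 ]
[[-0.004, -0.008, -0.038, 0, 0, 0], [0.0, 0.0, 0.0, 0, 0, 0], [0.0, 0.0, -0.052, 0, 0, 0], [0.0, 0.0, -0.048, 0, 0, 0], [0.0, 0.0, 0.0, 0, 0, 0]]
[[-0.007, 0.019, 0.0, 0, 0, 0], [-0.005, 0.005, 0.0, 0, 0, 0], [-0.006, 0.007, 0.0, 0, 0, 0], [-0.004, 0.007, 0.0, 0, 0, 0], [-0.004, 0.007, 0.0, 0, 0, 0]]
[[-0.003, 0.009, 0.0, 0, 0, 0], [-0.001, 0.008, 0.0, 0, 0, 0], [-0.001, 0.009, 0.0, 0, 0, 0], [-0.001, 0.007, 0.0, 0, 0, 0], [0.0, 0.0, 0.0, 0, 0, 0]]
[[-0.005, -0.015, 0.0, 0, 0, 0], [0.0, 0.0, 0.048, 0, 0, 0], [0.0, 0.0, 0.052, 0, 0, 0], [0.0, 0.0, 0.0, 0, 0, 0], [0.0, 0.0, 0.0, 0, 0, 0]]
```

View pics/w1.png

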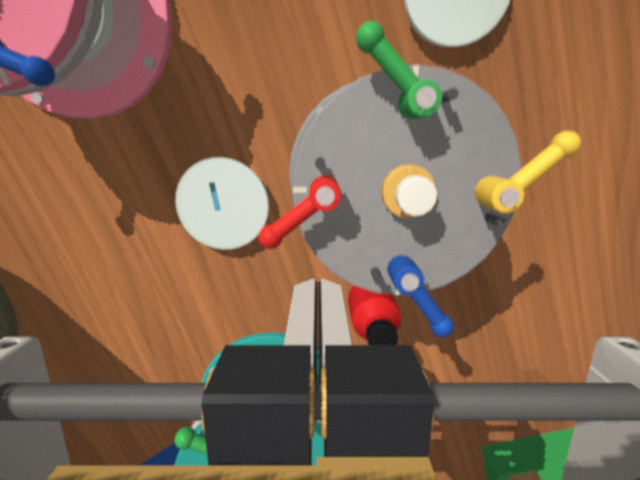

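The wrist picture shows the shut tips at (317,282), clear of red's lever on its anticlockwise side, with the ball at (270,237) and hub at (325,194). The layout matches my measurement. Next I descend.

>>> carry_out(increments=[[[0,0,-0.038,0,0,0],[0,0,0,0,0,0],[0,0,-0.052,0,0,0],[0,0,-0.048,0,0,0],[0,0,0,0,0,0]]])

```text
t: 2.15
tcp_pos: [0.4994, -0.0427, 0.1345]
eef_rot: [-179.7, 0.0, 71.2]
ft_force: [0.4, -0.3, 0.4]
width: 0.006
grasp_force: 0.0
```

>>> carry_out(increments=[[[-0.007,0.019,0,0,0,0],[-0.005,0.005,0,0,0,0],[-0.006,0.007,0,0,0,0],[-0.004,0.007,0,0,0,0],[-0.004,0.007,0,0,0,0]]])

```text
t: 2.65
tcp_pos: [0.4884, -0.0201, 0.1376]
eef_rot: [179.8, -0.0, 71.3]
ft_force: [2.9, -4.0, 1.6]
width: 0.008
grasp_force: 2.2
```

>>> carry_out(increments=[[[-0.003,0.009,0,0,0,0],[-0.001,0.008,0,0,0,0],[-0.001,0.009,0,0,0,0],[-0.001,0.007,0,0,0,0],[0,0,0,0,0,0]]])

```text
t: 3.15
tcp_pos: [0.4854, -0.0034, 0.1376]
eef_rot: [179.8, -0.0, 71.3]
ft_force: [2.6, -3.3, 1.1]
width: 0.004
grasp_force: 2.0
```

>>> carry_out(increments=[[[-0.005,-0.015,0,0,0,0],[0,0,0.048,0,0,0],[0,0,0.052,0,0,0],[0,0,0,0,0,0],[0,0,0,0,0,0]]])

```text
t: 3.65
tcp_pos: [0.482, -0.0112, 0.1866]
eef_rot: [180.0, -0.0, 71.3]
ft_force: [-0.5, -0.8, -0.8]
width: 0.004
grasp_force: 0.0
```

```bash
cat > look.py <<'E'
# lever directions from the top camera: far end of each colour against the known pivot
import sys
from h import *; from plan import C,TH
from station import viewer
d=viewer.capture(sys.argv[1] if len(sys.argv)>1 else "top"); P=cloud(d)
for i,(k,m) in enumerate([(k,masks(d)[k]) for k in ("red","blue","yellow","green")]):
    a=TH+i*np.pi/2; pv=C+.06*np.array([np.cos(a),np.sin(a)])
    q=P[m&(P[...,2]>.138)&(P[...,2]<.17)][:,:2]-pv; q=q[(np.hypot(*q.T)<.062)&(np.hypot(*q.T)>.028)]
    if len(q)<4: print(k,"hidden",len(q)); continue
    w=q.mean(0); v=a+.9-np.arctan2(w[1],w[0]); print(k,len(q),round(float((v+np.pi)%(2*np.pi)-np.pi),3))
if len(sys.argv)>2: cv2.imwrite(f"pics/{sys.argv[2]}.png",d["frame"][:,:,::-1])
E
python3 look.py scene; python3 look.py top; python3 plan.py yellow:.05:.93
```

```text
red 35 0.895
blue 51 0.189
yellow 67 0.169
green 36 0.188
red hidden 0
blue 36 0.261
yellow 40 0.137
green 38 0.11
start [ 0.4817 -0.011   0.1856]
yellow:.05:.93 approach [0.6499 0.0033 0.186 ] end [ 0.6752 -0.0313  0.186 ]
[[0.084, 0.007, 0.0, 0, 0, 0], [0.084, 0.007, 0.0, 0, 0, 0], [0.084, 0.007, 0.001, 0, 0, 0], [0.084, 0.008, 0.0, 0, 0, 0], [0.0, 0.0, 0.0, 0, 0, 0]]
[[0.0, 0.0, -0.052, 0, 0, 0], [0.0, 0.0, -0.048, 0, 0, 0], [0.0, 0.0, 0.0, 0, 0, 0], [0.0, 0.0, 0.0, 0, 0, 0], [0.0, 0.0, 0.0, 0, 0, 0]]
[[0.01, -0.018, 0.0, 0, 0, 0], [0.008, -0.005, 0.0, 0, 0, 0], [0.007, -0.007, 0.0, 0, 0, 0], [0.006, -0.007, 0.0, 0, 0, 0], [0.006, -0.009, 0.0, 0, 0, 0]]
[[0.004, -0.009, 0.0, 0, 0, 0], [0.003, -0.01, 0.0, 0, 0, 0], [0.001, -0.01, 0.0, 0, 0, 0], [0.0, -0.01, 0.0, 0, 0, 0], [0.0, 0.0, 0.0, 0, 0, 0]]
[[0.006, 0.015, 0.0, 0, 0, 0], [0.0, 0.0, 0.048, 0, 0, 0], [0.0, 0.0, 0.052, 0, 0, 0], [0.0, 0.0, 0.0, 0, 0, 0], [0.0, 0.0, 0.0, 0, 0, 0]]
```

Red is at about 0.9 (half-way). Yellow is next.

>>> carry_out(increments=[[[0.084,0.007,0,0,0,0],[0.084,0.007,0,0,0,0],[0.084,0.007,0.001,0,0,0],[0.084,0.008,0,0,0,0],[0,0,0,0,0,0]]])

```text
t: 4.25
tcp_pos: [0.6525, 0.0039, 0.1831]
eef_rot: [-179.8, 0.1, 71.3]
ft_force: [-0.3, -0.4, -0.5]
width: 0.004
grasp_force: 0.0
```

>>> carry_out(increments=[[[0,0,0,0,0,0],[0,0,-0.052,0,0,0],[0,0,-0.048,0,0,0],[0,0,0,0,0,0],[0,0,0,0,0,0]]])

```text
t: 4.75
tcp_pos: [0.6498, 0.0034, 0.138]
eef_rot: [180.0, -0.0, 71.3]
ft_force: [-0.1, 1.0, 0.3]
width: 0.007
grasp_force: 0.0
```

>>> carry_out(increments=[[[0.01,-0.018,0,0,0,0],[0.008,-0.005,0,0,0,0],[0.007,-0.007,0,0,0,0],[0.006,-0.007,0,0,0,0],[0.006,-0.009,0,0,0,0]]])

```text
t: 5.25
tcp_pos: [0.6686, -0.0195, 0.1376]
eef_rot: [-179.9, -0.0, 71.3]
ft_force: [-9.5, 2.8, 1.9]
width: 0.003
grasp_force: 4.1
```

>>> carry_out(increments=[[[0.004,-0.009,0,0,0,0],[0.003,-0.01,0,0,0,0],[0.001,-0.01,0,0,0,0],[0,-0.01,0,0,0,0],[0,0,0,0,0,0]]])

```text
t: 5.75
tcp_pos: [0.6732, -0.0394, 0.1375]
eef_rot: [179.9, -0.0, 71.2]
ft_force: [-0.4, 2.4, 0.4]
width: 0.007
grasp_force: 1.3
```

>>> carry_out(increments=[[[0.006,0.015,0,0,0,0],[0,0,0.048,0,0,0],[0,0,0.052,0,0,0],[0,0,0,0,0,0],[0,0,0,0,0,0]]])

```text
t: 6.25
tcp_pos: [0.6761, -0.0314, 0.1873]
eef_rot: [179.9, 0.0, 71.3]
ft_force: [0.6, 0.8, 0.2]
width: 0.004
grasp_force: 0.0
```

```bash
python3 look.py scene; python3 look.py top; python3 plan.py blue:.15:.93 green:.05:.93
```

```text
red 36 0.888
blue 50 0.187
yellow 59 1.037
green hidden 0
red hidden 0
blue 32 0.261
yellow hidden 0
green 39 0.101
start [ 0.6755 -0.0314  0.1859]
blue:.15:.93 approach [ 0.601  -0.0961  0.186 ] end [ 0.5722 -0.1187  0.186 ]
[[-0.05, -0.043, 0.0, 0, 0, 0], [-0.049, -0.043, 0.0, 0, 0, 0], [-0.05, -0.043, 0.0, 0, 0, 0], [0.0, 0.0, 0.0, 0, 0, 0], [0.0, 0.0, -0.052, 0, 0, 0]]
[[0.0, 0.0, -0.048, 0, 0, 0], [0.0, 0.0, 0.0, 0, 0, 0], [0.0, 0.0, 0.0, 0, 0, 0], [0.0, 0.0, 0.0, 0, 0, 0], [0.0, 0.0, 0.0, 0, 0, 0]]
[[-0.018, -0.008, 0.0, 0, 0, 0], [-0.005, -0.007, 0.0, 0, 0, 0], [-0.005, -0.005, 0.0, 0, 0, 0], [-0.006, -0.005, 0.0, 0, 0, 0], [-0.007, -0.005, 0.0, 0, 0, 0]]
[[-0.007, -0.004, 0.0, 0, 0, 0], [-0.008, -0.003, 0.0, 0, 0, 0], [-0.009, -0.002, 0.0, 0, 0, 0], [-0.008, -0.001, 0.0, 0, 0, 0], [0.0, 0.0, 0.0, 0, 0, 0]]
[[0.015, -0.006, 0.0, 0, 0, 0], [0.0, 0.0, 0.048, 0, 0, 0], [0.0, 0.0, 0.052, 0, 0, 0], [0.0, 0.0, 0.0, 0, 0, 0], [0.0, 0.0, 0.0, 0, 0, 0]]
green:.05:.93 approach [0.5552 0.0506 0.186 ] end [0.5854 0.0773 0.186 ]
[[-0.009, 0.085, 0.0, 0, 0, 0], [-0.008, 0.084, 0.0, 0, 0, 0], [-0.009, 0.085, 0.0, 0, 0, 0], [-0.008, 0.085, 0.0, 0, 0, 0], [0.0, 0.0, 0.0, 0, 0, 0]]
[[0.0, 0.0, -0.052, 0, 0, 0], [0.0, 0.0, -0.048, 0, 0, 0], [0.0, 0.0, 0.0, 0, 0, 0], [0.0, 0.0, 0.0, 0, 0, 0], [0.0, 0.0, 0.0, 0, 0, 0]]
[[0.017, 0.009, 0.0, 0, 0, 0], [0.004, 0.007, 0.0, 0, 0, 0], [0.005, 0.007, 0.0, 0, 0, 0], [0.007, 0.006, 0.0, 0, 0, 0], [0.007, 0.006, 0.0, 0, 0, 0]]
[[0.008, 0.005, 0.0, 0, 0, 0], [0.009, 0.003, 0.0, 0, 0, 0], [0.009, 0.003, 0.0, 0, 0, 0], [0.009, 0.001, 0.0, 0, 0, 0], [0.0, 0.0, 0.0, 0, 0, 0]]
[[-0.015, 0.006, 0.0, 0, 0, 0], [0.0, 0.0, 0.048, 0, 0, 0], [0.0, 0.0, 0.052, 0, 0, 0], [0.0, 0.0, 0.0, 0, 0, 0], [0.0, 0.0, 0.0, 0, 0, 0]]
```

>>> carry_out(increments=[[[-0.05,-0.043,0,0,0,0],[-0.049,-0.043,0,0,0,0],[-0.05,-0.043,0,0,0,0],[0,0,0,0,0,0],[0,0,0,0,0,0]]])

```text
t: 6.85
tcp_pos: [0.6012, -0.0962, 0.1866]
eef_rot: [-180.0, 0.0, 71.2]
ft_force: [0.9, 0.7, 0.1]
width: 0.005
grasp_force: 0.0
```

>>> carry_out(increments=[[[0,0,-0.052,0,0,0],[0,0,-0.048,0,0,0],[0,0,0,0,0,0],[0,0,0,0,0,0],[0,0,0,0,0,0]]])

```text
t: 7.35
tcp_pos: [0.6021, -0.0957, 0.1382]
eef_rot: [179.9, -0.0, 71.3]
ft_force: [0.2, 0.2, 0.9]
width: 0.004
grasp_force: 0.0
```

>>> carry_out(increments=[[[-0.018,-0.008,0,0,0,0],[-0.005,-0.007,0,0,0,0],[-0.005,-0.005,0,0,0,0],[-0.006,-0.005,0,0,0,0],[-0.007,-0.005,0,0,0,0]]])

```text
t: 7.85
tcp_pos: [0.5812, -0.1109, 0.1375]
eef_rot: [179.9, -0.1, 71.3]
ft_force: [3.7, 3.8, 1.3]
width: 0.005
grasp_force: 2.8
```

>>> carry_out(increments=[[[-0.007,-0.004,0,0,0,0],[-0.008,-0.003,0,0,0,0],[-0.009,-0.002,0,0,0,0],[-0.008,-0.001,0,0,0,0],[0,0,0,0,0,0]]])

```text
t: 8.35
tcp_pos: [0.5649, -0.1161, 0.1375]
eef_rot: [179.9, -0.0, 71.3]
ft_force: [1.7, 0.4, 1.0]
width: 0.008
grasp_force: 1.2
```

>>> carry_out(increments=[[[0.015,-0.006,0,0,0,0],[0,0,0.048,0,0,0],[0,0,0.052,0,0,0],[0,0,0,0,0,0],[0,0,0,0,0,0]]])

```text
t: 8.85
tcp_pos: [0.5725, -0.1193, 0.1868]
eef_rot: [180.0, 0.0, 71.3]
ft_force: [1.2, -0.9, -0.9]
width: 0.004
grasp_force: 0.0
```

```bash
python3 look.py scene; python3 look.py top; python3 plan.py green:.05:.93|head -3
```

```text
red 32 0.913
blue 54 0.834
yellow 62 1.047
green 35 0.188
red 45 0.894
blue hidden 0
yellow 42 1.057
green 38 0.104
start [ 0.572  -0.1191  0.1857]
green:.05:.93 approach [0.5552 0.0506 0.186 ] end [0.5854 0.0773 0.186 ]
[[-0.008, 0.085, 0.0, 0, 0, 0], [-0.009, 0.085, 0.0, 0, 0, 0], [-0.008, 0.084, 0.0, 0, 0, 0], [-0.009, 0.085, 0.001, 0, 0, 0], [0.0, 0.0, 0.0, 0, 0, 0]]
```

>>> carry_out(increments=[[[-0.008,0.085,0,0,0,0],[-0.009,0.085,0,0,0,0],[-0.008,0.084,0,0,0,0],[-0.009,0.085,0,0,0,0],[0,0,0,0,0,0]]])

```text
t: 9.45
tcp_pos: [0.5544, 0.0544, 0.186]
eef_rot: [-179.9, 0.0, 71.5]
ft_force: [0.2, -0.2, 0.3]
width: 0.01
grasp_force: 0.0
```

>>> carry_out(increments=[[[0,0,0,0,0,0],[0,0,-0.052,0,0,0],[0,0,-0.048,0,0,0],[0,0,0,0,0,0],[0,0,0,0,0,0]]])

```text
t: 9.95
tcp_pos: [0.5555, 0.0495, 0.1372]
eef_rot: [-180.0, 0.0, 71.2]
ft_force: [1.6, 0.2, 0.7]
width: 0.004
grasp_force: 0.0
```

>>> carry_out(increments=[[[0.017,0.009,0,0,0,0],[0.004,0.007,0,0,0,0],[0.005,0.007,0,0,0,0],[0.007,0.006,0,0,0,0],[0.007,0.006,0,0,0,0]]])

```text
t: 10.45
tcp_pos: [0.5755, 0.0679, 0.1376]
eef_rot: [-180.0, 0.1, 71.3]
ft_force: [-5.6, -4.0, 1.4]
width: 0.002
grasp_force: 2.6
```

>>> carry_out(increments=[[[0.008,0.005,0,0,0,0],[0.009,0.003,0,0,0,0],[0.009,0.003,0,0,0,0],[0.009,0.001,0,0,0,0],[0,0,0,0,0,0]]])

```text
t: 10.95
tcp_pos: [0.5929, 0.0744, 0.1373]
eef_rot: [-179.9, 0.0, 71.3]
ft_force: [-3.5, 1.0, 0.1]
width: 0.004
grasp_force: 1.8
```

>>> carry_out(increments=[[[-0.015,0.006,0,0,0,0],[0,0,0.048,0,0,0],[0,0,0.052,0,0,0],[0,0,0,0,0,0],[0,0,0,0,0,0]]])

```text
t: 11.45
tcp_pos: [0.5853, 0.0773, 0.1874]
eef_rot: [179.9, -0.0, 71.3]
ft_force: [0.1, 0.6, -0.9]
width: 0.007
grasp_force: 0.0
```

```bash
python3 look.py scene p1; python3 look.py top; python3 plan.py red:.9:1.8
```

```text
red 34 0.891
blue 53 0.828
yellow 60 1.036
green 54 1.046
red hidden 0
blue 26 0.918
yellow 42 1.047
green hidden 0
start [0.5849 0.0771 0.1861]
red:.9:1.8 approach [ 0.4821 -0.0128  0.186 ] end [0.4836 0.0213 0.186 ]
[[-0.051, -0.045, 0.0, 0, 0, 0], [-0.052, -0.045, 0.0, 0, 0, 0], [-0.051, -0.045, 0.0, 0, 0, 0], [-0.052, -0.045, 0.0, 0, 0, 0], [0.0, 0.0, 0.0, 0, 0, 0]]
[[0.0, 0.0, -0.052, 0, 0, 0], [0.0, 0.0, -0.048, 0, 0, 0], [0.0, 0.0, 0.0, 0, 0, 0], [0.0, 0.0, 0.0, 0, 0, 0], [0.0, 0.0, 0.0, 0, 0, 0]]
[[0.007, 0.019, 0.0, 0, 0, 0], [-0.001, 0.006, 0.0, 0, 0, 0], [-0.001, 0.006, 0.0, 0, 0, 0], [0.0, 0.007, 0.0, 0, 0, 0], [0.001, 0.007, 0.0, 0, 0, 0]]
[[0.001, 0.007, 0.0, 0, 0, 0], [0.003, 0.007, 0.0, 0, 0, 0], [0.004, 0.008, 0.0, 0, 0, 0], [0.005, 0.007, 0.0, 0, 0, 0], [0.0, 0.0, 0.0, 0, 0, 0]]
[[-0.016, -0.006, 0.0, 0, 0, 0], [0.0, 0.0, 0.048, 0, 0, 0], [0.0, 0.0, 0.052, 0, 0, 0], [0.0, 0.0, 0.0, 0, 0, 0], [0.0, 0.0, 0.0, 0, 0, 0]]
```

View pics/p1.png

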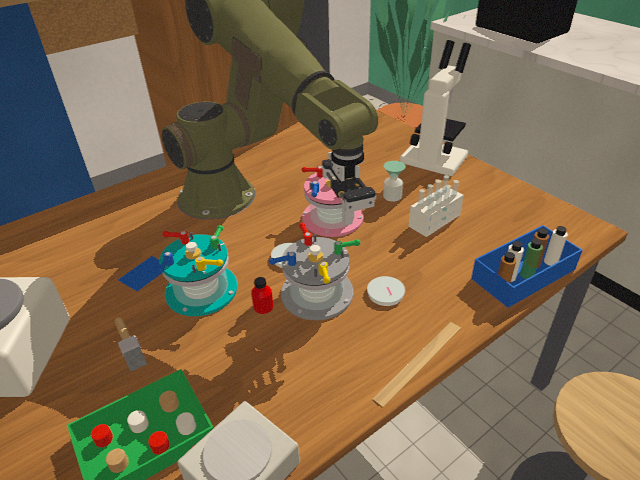

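All four levers point outwards, about half-way round: red near (305,232), green (348,244), yellow (325,272) and blue (285,259). Now the second pass.

>>> carry_out(increments=[[[-0.051,-0.045,0,0,0,0],[-0.052,-0.045,0,0,0,0],[-0.051,-0.045,0,0,0,0],[-0.052,-0.045,0,0,0,0],[0,0,0,0,0,0]]])

```text
t: 12.05
tcp_pos: [0.4801, -0.0145, 0.1864]
eef_rot: [-179.9, 0.0, 71.2]
ft_force: [-0.0, 0.0, 0.1]
width: 0.002
grasp_force: 0.0
```

>>> carry_out(increments=[[[0,0,0,0,0,0],[0,0,-0.052,0,0,0],[0,0,-0.048,0,0,0],[0,0,0,0,0,0],[0,0,0,0,0,0]]])

```text
t: 12.55
tcp_pos: [0.4827, -0.0125, 0.1371]
eef_rot: [-180.0, 0.0, 71.3]
ft_force: [-0.2, -0.4, 0.1]
width: 0.003
grasp_force: 0.0
```

>>> carry_out(increments=[[[0.007,0.019,0,0,0,0],[-0.001,0.006,0,0,0,0],[-0.001,0.006,0,0,0,0],[0,0.007,0,0,0,0],[0.001,0.007,0,0,0,0]]])

```text
t: 13.05
tcp_pos: [0.4859, 0.0092, 0.138]
eef_rot: [179.9, 0.1, 71.3]
ft_force: [-2.0, -8.7, 1.2]
width: 0.005
grasp_force: 3.6
```

>>> carry_out(increments=[[[0.001,0.007,0,0,0,0],[0.003,0.007,0,0,0,0],[0.004,0.008,0,0,0,0],[0.005,0.007,0,0,0,0],[0,0,0,0,0,0]]])

```text
t: 13.55
tcp_pos: [0.4916, 0.0244, 0.1377]
eef_rot: [-180.0, 0.1, 71.3]
ft_force: [-6.8, -3.8, 2.6]
width: 0.008
grasp_force: 3.8
```

```bash
python3 look.py scene; python3 look.py top
```

```text
red 46 1.864
blue 54 0.826
yellow 61 1.037
green 54 1.056
red hidden 0
blue 27 0.915
yellow 41 1.058
green 37 0.982
```

>>> carry_out(increments=[[[0.002,0.001,0,0,0,0],[0.002,0.001,0,0,0,0],[0,0,0,0,0,0],[0,0,0,0,0,0],[0,0,0,0,0,0]]])

```text
t: 14.15
tcp_pos: [0.4924, 0.0248, 0.1375]
eef_rot: [-179.8, 0.2, 71.3]
ft_force: [-15.9, -8.2, 7.5]
width: 0.005
grasp_force: 9.1
```

```bash
python3 look.py scene; python3 plan.py
```

```text
red 46 1.861
blue 51 0.82
yellow 59 1.032
green 55 1.05
start [0.4924 0.0248 0.1376]
```

Red is against its stop: the force rose to 18 N with no further motion. Backing off, then yellow.

>>> carry_out(increments=[[[-0.02,-0.008,0,0,0,0],[0,0,0.048,0,0,0],[0,0,0.052,0,0,0],[0,0,0,0,0,0],[0,0,0,0,0,0]]])

```text
t: 14.7
tcp_pos: [0.484, 0.0214, 0.1874]
eef_rot: [179.9, -0.0, 71.3]
ft_force: [0.1, 0.4, -0.5]
width: 0.004
grasp_force: 0.0
```

```bash
python3 look.py top; python3 plan.py yellow:.93:1.76
```

```text
red hidden 0
blue 31 0.913
yellow 42 1.055
green 37 0.987
start [0.4837 0.0213 0.1867]
yellow:.93:1.76 approach [ 0.676  -0.0295  0.186 ] end [ 0.6748 -0.0612  0.186 ]
[[0.077, -0.02, 0.0, 0, 0, 0], [0.077, -0.021, -0.001, 0, 0, 0], [0.077, -0.02, 0.0, 0, 0, 0], [0.077, -0.02, 0.0, 0, 0, 0], [0.077, -0.021, 0.0, 0, 0, 0]]
[[0.0, 0.0, 0.0, 0, 0, 0], [0.0, 0.0, -0.052, 0, 0, 0], [0.0, 0.0, -0.048, 0, 0, 0], [0.0, 0.0, 0.0, 0, 0, 0], [0.0, 0.0, 0.0, 0, 0, 0]]
[[-0.007, -0.018, 0.0, 0, 0, 0], [0.001, -0.006, 0.0, 0, 0, 0], [0.0, -0.006, 0.0, 0, 0, 0], [0.0, -0.006, 0.0, 0, 0, 0], [-0.001, -0.006, 0.0, 0, 0, 0]]
[[-0.001, -0.007, 0.0, 0, 0, 0], [-0.002, -0.007, 0.0, 0, 0, 0], [-0.004, -0.006, 0.0, 0, 0, 0], [-0.004, -0.007, 0.0, 0, 0, 0], [0.0, 0.0, 0.0, 0, 0, 0]]
[[0.015, 0.006, 0.0, 0, 0, 0], [0.0, 0.0, 0.048, 0, 0, 0], [0.0, 0.0, 0.052, 0, 0, 0], [0.0, 0.0, 0.0, 0, 0, 0], [0.0, 0.0, 0.0, 0, 0, 0]]
```

>>> carry_out(increments=[[[0.077,-0.02,0,0,0,0],[0.077,-0.021,0,0,0,0],[0.077,-0.02,0,0,0,0],[0.077,-0.02,0,0,0,0],[0.077,-0.021,0,0,0,0]]])

```text
t: 15.25
tcp_pos: [0.6774, -0.0301, 0.1855]
eef_rot: [-179.9, 0.0, 71.3]
ft_force: [-0.6, 0.4, 0.7]
width: 0.008
grasp_force: 0.0
```

>>> carry_out(increments=[[[0,0,0,0,0,0],[0,0,0,0,0,0],[0,0,-0.052,0,0,0],[0,0,-0.048,0,0,0],[0,0,0,0,0,0]]])

```text
t: 15.75
tcp_pos: [0.674, -0.0293, 0.1339]
eef_rot: [-179.7, 0.1, 71.3]
ft_force: [-0.7, -0.4, -0.0]
width: 0.007
grasp_force: 0.0
```

>>> carry_out(increments=[[[-0.007,-0.018,0,0,0,0],[0.001,-0.006,0,0,0,0],[0,-0.006,0,0,0,0],[0,-0.006,0,0,0,0],[-0.001,-0.006,0,0,0,0]]])

```text
t: 16.25
tcp_pos: [0.6732, -0.0505, 0.1389]
eef_rot: [179.9, -0.1, 71.3]
ft_force: [1.0, 5.8, 0.9]
width: 0.006
grasp_force: 2.7
```

>>> carry_out(increments=[[[-0.001,-0.007,0,0,0,0],[-0.002,-0.007,0,0,0,0],[-0.004,-0.006,0,0,0,0],[-0.004,-0.007,0,0,0,0],[0,0,0,0,0,0]]])

```text
t: 16.75
tcp_pos: [0.6679, -0.0649, 0.1391]
eef_rot: [179.8, -0.1, 71.3]
ft_force: [3.3, 0.6, 2.1]
width: 0.008
grasp_force: 1.7
```

```bash
python3 look.py scene; python3 look.py top
```

```text
red hidden 0
blue 56 0.839
yellow 52 1.683
green 56 1.048
red 30 1.804
blue hidden 0
yellow hidden 0
green 37 0.991
```

>>> carry_out(increments=[[[-0.003,-0.002,0,0,0,0],[-0.003,-0.001,0,0,0,0],[-0.002,-0.001,0,0,0,0],[0,0,0,0,0,0],[0,0,0,0,0,0]]])

```text
t: 17.35
tcp_pos: [0.6644, -0.0666, 0.1386]
eef_rot: [179.8, -0.0, 71.3]
ft_force: [6.6, 1.1, 6.8]
width: 0.008
grasp_force: 4.0
```

```bash
python3 look.py scene
```

```text
red hidden 0
blue 55 0.846
yellow 49 1.744
green 53 1.062
```

>>> carry_out(increments=[[[-0.002,-0.001,0,0,0,0],[-0.002,-0.001,0,0,0,0],[0,0,0,0,0,0],[0,0,0,0,0,0],[0,0,0,0,0,0]]])

```text
t: 17.9
tcp_pos: [0.6635, -0.0669, 0.1389]
eef_rot: [179.6, -0.1, 71.3]
ft_force: [15.1, 5.4, 5.0]
width: 0.002
grasp_force: 8.2
```

```bash
python3 look.py scene
```

```text
red hidden 0
blue 53 0.829
yellow 48 1.756
green 55 1.064
```

Yellow is against its stop. Backing off, then blue.

>>> carry_out(increments=[[[0.024,0.009,0,0,0,0],[0,0,0.048,0,0,0],[0,0,0.052,0,0,0],[0,0,0,0,0,0],[0,0,0,0,0,0]]])

```text
t: 18.45
tcp_pos: [0.6731, -0.0632, 0.1869]
eef_rot: [180.0, 0.0, 71.3]
ft_force: [0.1, -0.3, -0.3]
width: 0.009
grasp_force: 0.0
```

```bash
python3 look.py top; python3 plan.py blue:.85:1.8
```

```text
red 26 1.803
blue hidden 0
yellow hidden 0
green 37 0.986
start [ 0.6728 -0.0631  0.186 ]
blue:.85:1.8 approach [ 0.5776 -0.1181  0.186 ] end [ 0.5365 -0.1152  0.186 ]
[[-0.063, -0.037, 0.0, 0, 0, 0], [-0.064, -0.036, 0.0, 0, 0, 0], [-0.063, -0.037, 0.0, 0, 0, 0], [0.0, 0.0, 0.0, 0, 0, 0], [0.0, 0.0, -0.052, 0, 0, 0]]
[[0.0, 0.0, -0.048, 0, 0, 0], [0.0, 0.0, 0.0, 0, 0, 0], [0.0, 0.0, 0.0, 0, 0, 0], [0.0, 0.0, 0.0, 0, 0, 0], [0.0, 0.0, 0.0, 0, 0, 0]]
[[-0.02, 0.006, 0.0, 0, 0, 0], [-0.009, -0.002, 0.0, 0, 0, 0], [-0.007, -0.001, 0.0, 0, 0, 0], [-0.009, -0.001, 0.0, 0, 0, 0], [-0.009, 0.001, 0.0, 0, 0, 0]]
[[-0.009, 0.003, 0.0, 0, 0, 0], [-0.008, 0.003, 0.0, 0, 0, 0], [-0.009, 0.005, 0.0, 0, 0, 0], [-0.008, 0.007, 0.0, 0, 0, 0], [0.0, 0.0, 0.0, 0, 0, 0]]
[[0.005, -0.015, 0.0, 0, 0, 0], [0.0, 0.0, 0.048, 0, 0, 0], [0.0, 0.0, 0.052, 0, 0, 0], [0.0, 0.0, 0.0, 0, 0, 0], [0.0, 0.0, 0.0, 0, 0, 0]]
```

>>> carry_out(increments=[[[-0.063,-0.037,0,0,0,0],[-0.064,-0.036,0,0,0,0],[-0.063,-0.037,0,0,0,0],[0,0,0,0,0,0],[0,0,0,0,0,0]]])

```text
t: 19.0
tcp_pos: [0.5779, -0.1182, 0.1865]
eef_rot: [-179.9, 0.0, 71.2]
ft_force: [0.5, 0.3, 0.0]
width: 0.005
grasp_force: 0.0
```

>>> carry_out(increments=[[[0,0,-0.052,0,0,0],[0,0,-0.048,0,0,0],[0,0,0,0,0,0],[0,0,0,0,0,0],[0,0,0,0,0,0]]])

```text
t: 19.5
tcp_pos: [0.5791, -0.1179, 0.1381]
eef_rot: [179.9, -0.0, 71.3]
ft_force: [0.5, 0.4, -0.9]
width: 0.006
grasp_force: 0.0
```

>>> carry_out(increments=[[[-0.02,0.006,0,0,0,0],[-0.009,-0.002,0,0,0,0],[-0.007,-0.001,0,0,0,0],[-0.009,-0.001,0,0,0,0],[-0.009,0.001,0,0,0,0]]])

```text
t: 20.0
tcp_pos: [0.5522, -0.1168, 0.1379]
eef_rot: [179.8, -0.0, 71.3]
ft_force: [6.8, 0.1, 1.0]
width: 0.005
grasp_force: 2.7
```

>>> carry_out(increments=[[[-0.009,0.003,0,0,0,0],[-0.008,0.003,0,0,0,0],[-0.009,0.005,0,0,0,0],[-0.008,0.007,0,0,0,0],[0,0,0,0,0,0]]])

```text
t: 20.5
tcp_pos: [0.5347, -0.1079, 0.1378]
eef_rot: [179.9, 0.0, 71.3]
ft_force: [1.8, -3.8, 1.7]
width: 0.004
grasp_force: 1.6
```

```bash
python3 look.py scene; python3 look.py top
```

```text
red 44 1.866
blue 4 1.729
yellow 56 1.745
green 54 1.042
red 45 1.795
blue hidden 0
yellow 40 1.808
green 36 0.989
```

>>> carry_out(increments=[[[-0.001,0.003,0,0,0,0],[-0.001,0.003,0,0,0,0],[-0.001,0.002,0,0,0,0],[0,0,0,0,0,0],[0,0,0,0,0,0]]])

```text
t: 21.1
tcp_pos: [0.533, -0.1041, 0.1372]
eef_rot: [179.9, 0.1, 71.3]
ft_force: [0.5, -7.3, 4.2]
width: 0.007
grasp_force: 3.6
```

>>> carry_out(increments=[[[-0.001,0.002,0,0,0,0],[0,0.002,0,0,0,0],[-0.001,0.002,0,0,0,0],[0,0,0,0,0,0],[0,0,0,0,0,0]]])

```text
t: 21.6
tcp_pos: [0.5327, -0.1031, 0.1377]
eef_rot: [179.8, 0.2, 71.2]
ft_force: [5.3, -20.7, 0.7]
width: 0.003
grasp_force: 10.6
```

At the stop (21 N, no motion). Backing off, then green.

>>> carry_out(increments=[[[0.008,-0.026,0,0,0,0],[0,0,0.048,0,0,0],[0,0,0.052,0,0,0],[0,0,0,0,0,0],[0,0,0,0,0,0]]])

```text
t: 22.1
tcp_pos: [0.5356, -0.1133, 0.1865]
eef_rot: [-179.9, -0.0, 71.3]
ft_force: [0.6, 0.1, -0.1]
width: 0.006
grasp_force: 0.0
```

```bash
python3 look.py top;python3 look.py scene; python3 plan.py green:.93:1.8
```

```text
red 43 1.801
blue hidden 0
yellow 38 1.836
green 38 0.988
red 43 1.86
blue 41 1.779
yellow 60 1.77
green 56 1.052
start [ 0.5353 -0.1133  0.1857]
green:.93:1.8 approach [0.5835 0.078  0.186 ] end [0.6211 0.0738 0.186 ]
[[0.019, 0.077, 0.0, 0, 0, 0], [0.02, 0.076, 0.0, 0, 0, 0], [0.019, 0.077, 0.0, 0, 0, 0], [0.019, 0.076, 0.001, 0, 0, 0], [0.019, 0.077, 0.0, 0, 0, 0]]
[[0.0, 0.0, 0.0, 0, 0, 0], [0.0, 0.0, -0.052, 0, 0, 0], [0.0, 0.0, -0.048, 0, 0, 0], [0.0, 0.0, 0.0, 0, 0, 0], [0.0, 0.0, 0.0, 0, 0, 0]]
[[0.019, -0.008, 0.0, 0, 0, 0], [0.007, 0.002, 0.0, 0, 0, 0], [0.008, 0.0, 0.0, 0, 0, 0], [0.008, 0.0, 0.0, 0, 0, 0], [0.008, -0.001, 0.0, 0, 0, 0]]
[[0.008, -0.003, 0.0, 0, 0, 0], [0.008, -0.003, 0.0, 0, 0, 0], [0.008, -0.005, 0.0, 0, 0, 0], [0.007, -0.006, 0.0, 0, 0, 0], [0.0, 0.0, 0.0, 0, 0, 0]]
[[-0.005, 0.015, 0.0, 0, 0, 0], [0.0, 0.0, 0.048, 0, 0, 0], [0.0, 0.0, 0.052, 0, 0, 0], [0.0, 0.0, 0.0, 0, 0, 0], [0.0, 0.0, 0.0, 0, 0, 0]]
```

>>> carry_out(increments=[[[0.019,0.077,0,0,0,0],[0.02,0.076,0,0,0,0],[0.019,0.077,0,0,0,0],[0.019,0.076,0,0,0,0],[0.019,0.077,0,0,0,0]]])

```text
t: 22.7
tcp_pos: [0.5835, 0.0797, 0.1857]
eef_rot: [-179.9, 0.0, 71.3]
ft_force: [0.3, -0.2, 0.7]
width: 0.005
grasp_force: 0.0
```

>>> carry_out(increments=[[[0,0,0,0,0,0],[0,0,0,0,0,0],[0,0,-0.052,0,0,0],[0,0,-0.048,0,0,0],[0,0,0,0,0,0]]])

```text
t: 23.2
tcp_pos: [0.582, 0.0766, 0.1336]
eef_rot: [-179.7, 0.1, 71.2]
ft_force: [-0.1, -0.5, 0.6]
width: 0.006
grasp_force: 0.0
```

>>> carry_out(increments=[[[0.019,-0.008,0,0,0,0],[0.007,0.002,0,0,0,0],[0.008,0,0,0,0,0],[0.008,0,0,0,0,0],[0.008,-0.001,0,0,0,0]]])

```text
t: 23.7
tcp_pos: [0.6091, 0.0742, 0.1381]
eef_rot: [-180.0, -0.0, 71.3]
ft_force: [-5.4, 2.2, 1.0]
width: 0.004
grasp_force: 2.8
```

>>> carry_out(increments=[[[0.008,-0.003,0,0,0,0],[0.008,-0.003,0,0,0,0],[0.008,-0.005,0,0,0,0],[0.007,-0.006,0,0,0,0],[0,0,0,0,0,0]]])

```text
t: 24.2
tcp_pos: [0.6235, 0.0675, 0.1381]
eef_rot: [-179.7, -0.1, 71.3]
ft_force: [-15.7, 12.9, 5.1]
width: 0.006
grasp_force: 8.8
```

>>> carry_out(increments=[[[0.001,-0.002,0,0,0,0],[0.001,-0.002,0,0,0,0],[0,0,0,0,0,0],[0,0,0,0,0,0],[0,0,0,0,0,0]]])

```text
t: 24.7
tcp_pos: [0.6236, 0.067, 0.138]
eef_rot: [-179.6, -0.2, 71.3]
ft_force: [-21.3, 21.3, 6.7]
width: 0.002
grasp_force: 13.4
```

```bash
python3 look.py scene; python3 look.py top
```

```text
red 43 1.853
blue 42 1.794
yellow 60 1.758
green 56 1.831
red hidden 0
blue 37 1.829
yellow 41 1.84
green hidden 0
```

All four are home. Backing off, then moving over the vent.

>>> carry_out(increments=[[[-0.008,0.02,0,0,0,0],[0,0,0.05,0,0,0],[0,0,0.06,0,0,0],[0,0,0,0,0,0],[0,0,0,0,0,0]]])

```text
t: 25.3
tcp_pos: [0.622, 0.0736, 0.1932]
eef_rot: [179.9, -0.0, 71.3]
ft_force: [-0.4, 0.6, -0.3]
width: 0.005
grasp_force: 0.0
```

```bash
python3 look.py scene
python3 - <<'E'
from station import monitor
from plan import C
import numpy as np
p=monitor.get_state()["tcp_pos"]; print(p,(np.r_[C,.17]-p)/.5)
E
```

```text
red 46 1.862
blue 42 1.788
yellow 58 1.743
green 57 1.833
[0.62153325 0.07362025 0.19203109] [-0.0854665  -0.18864049 -0.04406219]
```

>>> carry_out(increments=[[[-0.029,-0.063,0,0,0,0],[-0.028,-0.063,0,0,0,0],[-0.029,-0.063,0,0,0,0],[0,0,-0.044,0,0,0],[0,0,0,0,0,0]]])

```text
t: 25.85
tcp_pos: [0.5769, -0.0213, 0.1672]
eef_rot: [-179.7, 0.1, 71.2]
ft_force: [0.6, 0.1, -0.0]
width: 0.002
grasp_force: 0.0
```

>>> carry_out(increments=[[[0,0,-0.012,0,0,0],[0,0,-0.012,0,0,0],[0,0,-0.012,0,0,0],[0,0,-0.01,0,0,0],[0,0,0,0,0,0]]])

```text
t: 26.35
tcp_pos: [0.5787, -0.02, 0.1473]
eef_rot: [179.9, -0.0, 71.3]
ft_force: [0.8, -0.2, 4.2]
width: 0.005
grasp_force: 1.7
```

>>> carry_out(increments=[[[0,0,-0.004,0,0,0],[0,0,-0.003,0,0,0],[0,0,0,0,0,0],[0,0,0,0,0,0],[0,0,0,0,0,0]]])

```text
t: 26.85
tcp_pos: [0.5792, -0.0201, 0.1469]
eef_rot: [179.8, -0.1, 71.3]
ft_force: [-10.7, 1.7, 29.7]
width: 0.005
grasp_force: 15.2
```

The plunger bottomed out at z = 0.147 with 30 N. Lifting clear.

>>> carry_out(increments=[[[0,0,0.03,0,0,0],[0,0,0.08,0,0,0],[0,0,0.08,0,0,0],[-0.06,0,0.06,0,0,0],[-0.08,0,0,0,0,0]]])

```text
t: 27.35
tcp_pos: [0.5092, -0.0203, 0.2718]
eef_rot: [179.7, -0.1, 71.3]
ft_force: [0.3, 0.2, 0.0]
width: 0.007
grasp_force: 0.0
```

>>> carry_out(increments=[[[-0.08,0,0,0,0,0],[-0.08,0,0,0,0,0],[0,0,0,0,0,0],[0,0,0,0,0,0],[0,0,0,0,0,0]]])

```text
t: 27.85
tcp_pos: [0.4291, -0.0204, 0.2684]
eef_rot: [180.0, -0.0, 71.3]
ft_force: [-0.3, -0.2, -0.0]
width: 0.005
grasp_force: 0.0
```

```bash
python3 look.py top; python3 look.py scene end
python3 - <<'E'
from h import *; from plan import C
from station import viewer
d=viewer.capture("scene"); u,v=map(int,pix(d,(*C,.147))); P=cloud(d); print(u,v,P[v-3:v+3,u-2:u+3,2].round(4))
im=d["frame"][v-75:v+75,u-100:u+100,::-1]; cv2.imwrite("pics/end2.png",cv2.resize(im,None,fx=4,fy=4,interpolation=cv2.INTER_CUBIC))
E
```

```text
red 27 1.805
blue hidden 0
yellow 47 1.969
green 38 1.78
red 44 1.865
blue 43 1.777
yellow 57 1.745
green 57 1.828
314 251 [[0.1259 0.1473 0.1453 0.1486 0.1455]
 [0.1478 0.1447 0.1451 0.1465 0.1455]
 [0.1469 0.1489 0.1449 0.1459 0.1462]
 [0.1457 0.1447 0.1422 0.1477 0.1458]
 [0.1454 0.1447 0.1476 0.149  0.1462]
 [0.1497 0.147  0.1467 0.146  0.1471]]
```

View pics/end2.png

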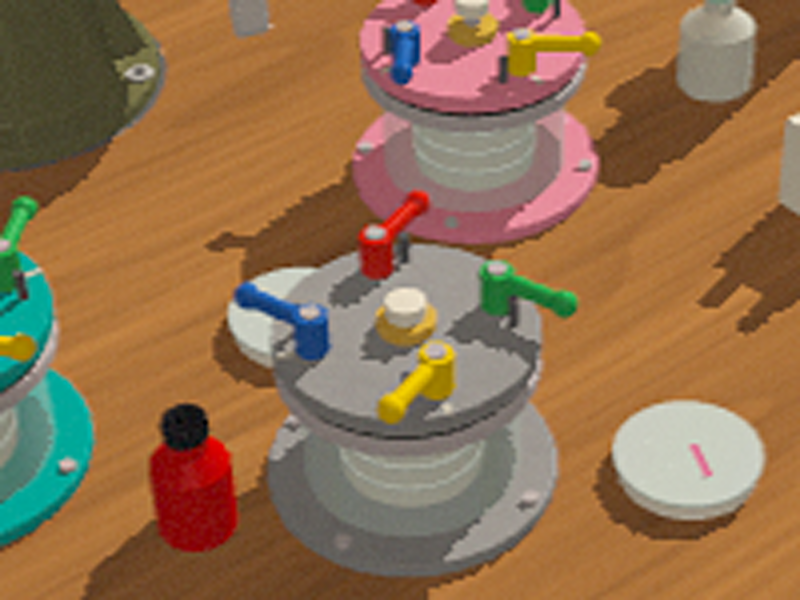

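The picture shows all four levers turned against their stop pins and the vent cap at (405,305) pressed to z of about 0.147 (down). The bystanders in view are undisturbed and the arm is clear.

```bash
python3 -c "
from station import bot; print(bot.sign_off())"
```

```text
the job is handed in; nothing more can be done
None
```

I pushed all four levers home in crisscross order over two passes, then pressed the vent fully down. The arm is clear of the jar, and I handed the job in at about 28 s; sign-off returned no verdict.

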